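# Take the mower blade off the left-hand stud

## Robot

A 6-joint arm with a two-finger parallel gripper is mounted at the origin on the work surface. World frame = base frame: x ahead of the robot, y to its left, z up, the work surface at z = 0. Lengths are in m, angles in rad, forces in N, time in s.
With the tool pointing down it reaches from about 0.25 to 0.725 m from the base axis. Payload 4 kg.
Tool frame: the origin (TCP) lies midway between the tips of the shut fingers; the grasp point (between the pads) lies 19 mm behind it; x points along the fingers, y is the direction in which the jaws open and shut, and the axes are right-handed (so a half turn about x gives the same grasp; the last joint's range is limited). The gripper opens to 85 mm and grips with 20 to 120 N. Pads are 22 mm wide; open, the fingers measure 114 mm over their backs; the gripper's body (76 mm by 85 mm) begins 54 mm behind the grasp point. The pads swing forward as they close: fully open they stand 13 mm farther back than shut.
Start: joints at [-1.194, 0.241, 0.005, 1.335, 0, 1.571], TCP at [0.184, -0.465, 0.231] pointing down, gripper open.
Joint ranges: [-2.72, 2.72], [-1.05, 1.87], [-1.09, 1.28], [-1.99, 2.15], [-1.42, 1.44], [-3.14, 3.14]. Speed limits (rad/s): [2.79, 2.79, 3.14, 3.14, 3.14, 3.14].

## Interface

Orientations are given as a unit quaternion [x, y, z, w].
In Python, from workcell import * gives the robot as it stands.
- The arm moves only by the tool play_rows, never from a script. Its argument "plan" is a list of rows, each a list of 7 numbers: the shift along the tool's x, y, z in mm, then the turn, a rotation vector about the tool's x, y, z in rad, then the closure, from -1 (fully open) to 1 (shut). In form: [[x, y, z, rx, ry, rz, grip], ...]. A call has 1 to 20 rows; each row shifts and turns the commanded pose from where the row before left it, along the tool's axes as they then stand; what a row does not reach is not made up. A row lasts 1/12 s, in which the tool goes at most 41.7 mm and 7.16 degrees, less where a joint would pass 70% of its speed; a pose out of reach is approached as far as the arm can. A call with a gripper value outside its range is refused whole. The fingers move at their own pace and stop on an object; the grip force is fixed at half the most. Time passes only in rows, so rows that do not move let the fingers close. It gives the time, the measured TCP pose, the force and the opening at its end, in the units of the state.
- get_obs(): the state, without advancing time (a new reading comes with each control period).
- camera(name): name is "side" or "top" or "wrist"; returns a dict with "frame" (420x560x3 uint8, red, green, blue), "depth" (420x560 float32, m along the optical axis (not along the pixel's ray), 0 where there is no reading), "fx", "fy", "cx", "cy" (pixels), "distortion" ([k1, k2, p1, p2, k3] as OpenCV has them; the pictures are not rectified), "camera_from_world" (4x4, takes a point from world to camera coordinates). Camera axes: x right, y up, looking along -z (the intrinsics and any distortion apply to the point x, -y, -z); pixel columns grow to the right and rows downward; lengths in m; the calibration is good to about 2 mm. A picture is of the moment at which its call begins.
- job_done(): hands the job in, once; it reports no verdict.
Trained networks look in a picture, given as the dict that the camera call returned (one of the last four; its "shot" number tells which), for a name from the list of things; names that differ only in an ending like _2 or _b are one class to them, and where a whole thing is asked for, a point or a joint stands for the part that bears it (a point fixed in the world has none). Each returns a list of dicts, best first, with "confidence" (0 to 1); they miss things now and then, are a little off and sometimes report something else, mostly with a low value. They report only what shows in the picture. A call takes as long as a camera call. They do not tell look-alikes from the thing itself.
- search_frame(thing, picture): "centre" ([x, y, z] in m, in world coordinates, good to about 4 mm: the middle of the surface that is visible of it).
- pinpoint(thing, picture): "centre" ([x, y, z] in m, in world coordinates, good to about 4 mm: a listed point, or the origin of a listed thing).
The state is a dict: "clock": time; "joint_pos": joint angles; "joint_vel": joint speeds; "tau": joint torques, N m; "eef_pos": TCP position; "tool_rot": TCP orientation; "ft_force": force on the tool from outside, world axes, zero at the start; "ft_torque": the same for the moment, N m; "grip_width": finger opening in m.
Only numpy, scipy, OpenCV 4.12 (cv2) and the standard library are available. Lean on these libraries where they do the work, as an engineer would, in place of code of your own. Each camera call takes 0.05 s, during which the arm holds its last target. There are 200 camera calls.

## Task

The mower blade on the bench stand is locked by a wing nut with a left-hand thread. Undo the nut the reverse way until you feel it come up firmly against its end stop, without straining it and without overtightening it first; then draw the blade off the stud along its slot and lay it flat in the grey tray. Do not force the blade against the nut, set it down rather than dropping it, and leave the other things on the bench where they are.

Things in the scene. Friction and masses are not known exactly. Their poses are not given: they have to be found in the camera images.
- stand: Fixed stand: grey base plate 220 x 90 x 12 mm, a round seat (diameter 44 mm, top 60 mm above the bench) with the upright 11 mm stud at its centre, and a rest 24 mm wide, 20 mm long, also 60 mm high, centred 130 mm from the stud. Origin: on the stud's axis at bench level; z up; +x from stud to rest, along the blade. The plate spans x = -45 to 175 mm.
- nut_wings (a point): Centre of the top edge of the wing nut's bar, on the stud's axis; x along the bar, z up. The bar (the wings) is 56 mm long, 12 mm thick, 24 mm high and stands on the flange, whose top face is 26 mm below this point. Height above the bench: 98.5 mm when tight, about 107.2 at the stop. The bar's angle at tight or at the stop is not known.
- nut: Steel wing nut, stays on the stud. Origin on the axis at the underside of its 40 mm flange; a 25 mm boss 5.5 mm long below it fills the blade's eye and locks it. Left-hand thread: CLOCKWISE from above loosens and lifts it, 3.5 mm per rad. Starts 0.05 to 0.6 rad loose; its end stop is 2.5 rad from tight. Friction 0.08 N m; stays where left. A grasp turns it 1 to 1.5 rad: regrasp.
- stud_twist (a joint): Elastic twist of the stud, a measure of the torque on the nut: 2 N m per rad, 0 at rest, positive for torque clockwise from above (loosening). About 0.04 rad while the nut runs free; at the end stop it winds up with the hand's further turning. Firm against the stop: over 0.10 (0.2 N m) for 0.1 s; never over 0.25 or under -0.25 (0.5 N m).
- blade: Flat steel mower blade 192 x 44 x 6 mm, 0.26 to 0.4 kg, level on seat and rest, underside 60 mm above the bench. Origin: centre of the keyhole's eye (31 mm, round the stud), underside; z up; +x to its tip at 160 mm, tail at -32 mm. A 15 mm slot runs from the eye out through the tail: with the nut at its stop the blade leaves the stud when moved level along its +x by 40 mm or more.
- blade_mid (a point): Point on the blade 75 mm from the eye along its +x, at mid thickness: near its centre of mass (about 67 mm) and a good place to grip across its 44 mm width, over the gap between seat and rest.
- blade_tip (a point): On the blade's underside, 2 mm from its tip (x = 158 mm).
- blade_tail (a point): On the blade's underside, 2 mm from its slotted tail (x = -30 mm).
- tray: Fixed grey sheet-metal tray 280 x 150 mm, 25 mm high, walls 4 mm, floor 4 mm thick. Origin: centre of its underside on the bench; x along its length, z up. The blade lies along its length, either way round.
- screwdriver: Loose screwdriver, 190 mm; leave alone.
- bearing: Loose steel bearing ring, diameter 32 mm, 12 mm high; leave alone.
- bolts: Glass jar, diameter 68 mm, 90 mm high; leave alone.
- pulley: Steel belt pulley, diameter 72 mm, 34 mm high; leave alone.
Not all that is in view belongs to the job. Leave any green look-alike of the blade alone.

How it is judged:
By the outcome, as a careful person would: the job done as asked, in the order asked, and still so for the second after the job is handed in, with the robot touching nothing.
It also fails if it takes over 72 s, if anything falls off the work surface, if the arm or the gripper's body presses on something with over 40 N, if the wrist force passes 120 N, or if a joint passes its speed limit or range.

## Working session

There is one attempt and no reset: what is moved stays moved. The work goes in short steps, Python scripts to look and compute and a tool call to move; the robot and the scene stay as the last step left them, time stands still between calls to the robot, and variables do not carry over. Pictures are saved under pics/ and viewed, about 8 in all and at most 12, crops included, and the job is handed in when it is done.

Besides the shell and the picture viewer there is one more tool, called after "Emit:" as name(argument=value, ...), one argument or row to a line, values as JSON. play_rows: Moves the arm, as the interface text tells. Its arguments: {"type":"object","properties":{"plan":{"type":"array","items":{"type":"array","items":{"type":"number"}}}},"required":["plan"]}

```bash
mkdir -p pics; ls; cat > h.py <<'E'
from workcell import *
import numpy as np, cv2
from scipy.spatial.transform import Rotation as R
def save(c,n,crop=None,s=1):
    im=c["frame"][:,:,::-1]
    if crop: im=im[crop[1]:crop[3],crop[0]:crop[2]]
    cv2.imwrite("pics/"+n,cv2.resize(im,None,fx=s,fy=s,interpolation=cv2.INTER_CUBIC))
def K(c): return np.array([[c["fx"],0,c["cx"]],[0,c["fy"],c["cy"]],[0,0,1.]])
def pix(c,p):
    T=np.array(c["camera_from_world"]);q=T[:3,:3]@np.array(p)+T[:3,3];q=q*[1,-1,-1]
    return cv2.projectPoints(q.reshape(1,1,3),np.zeros(3),np.zeros(3),K(c),np.array(c["distortion"],float))[0].ravel().round(1)
def cloud(c):
    h,w=c["depth"].shape;u,v=np.meshgrid(np.arange(w,dtype=float),np.arange(h,dtype=float))
    n=cv2.undistortPoints(np.stack([u.ravel(),v.ravel()],1).reshape(-1,1,2),K(c),np.array(c["distortion"],float)).reshape(h,w,2)
    d=c["depth"];P=np.stack([n[...,0]*d,-n[...,1]*d,-d],-1)
    T=np.array(c["camera_from_world"]);return (P-T[:3,3])@T[:3,:3]
E
cat > a.py <<'E'
from h import *
o=get_obs();print({k:np.round(v,3) for k,v in o.items()})
for n in ["top","side"]:
    c=camera(n);save(c,n+"0.png",None,1.4)
    for t in ["stand","nut_wings","nut","blade_mid","blade_tip","blade_tail","blade","tray"]:
        for r in pinpoint(t,c)[:3]: print(n,t,np.round(r["centre"],3),round(r["confidence"],2),pix(c,r["centre"]))
E
python3 a.py
```

```text
pics
{'clock': np.float64(0.0), 'joint_pos': array([-1.194,  0.241,  0.004,  1.335,  0.   ,  1.571]), 'joint_vel': array([-0.   ,  0.   ,  0.001, -0.001,  0.   , -0.001]), 'tau': array([-1.0000e-03, -3.7231e+01,  2.5241e+01,  1.7000e-02, -0.0000e+00,
       -0.0000e+00]), 'eef_pos': array([ 0.184, -0.464,  0.23 ]), 'tool_rot': array([-0.694, -0.133,  0.695, -0.132]), 'ft_force': array([-0.305, -0.953, -0.111]), 'ft_torque': array([-0.048,  0.055, -0.031]), 'grip_width': np.float64(0.086)}
top stand [ 0.526 -0.232  0.004] 0.78 [371.3 164.9]
top nut_wings [ 0.526 -0.235  0.1  ] 0.6 [379.7 156.4]
top nut [ 0.526 -0.232  0.068] 0.76 [375.8 159.4]
top blade_mid [ 0.292 -0.199  0.001] 0.78 [358.5 256.5]
top blade_mid [ 0.518 -0.158  0.062] 0.75 [345.2 162.4]
top blade_mid [ 0.467  0.046 -0.   ] 0.15 [261.9 186.2]
top blade_tip [ 0.374 -0.195 -0.005] 0.75 [356.5 224.4]
top blade_tip [ 0.506 -0.076  0.058] 0.64 [311.2 167.1]
top blade_tail [ 0.192 -0.214 -0.004] 0.9 [364.1 297.2]
top blade_tail [ 0.531 -0.26   0.059] 0.88 [386.7 158.3]
top blade [ 0.219 -0.206 -0.003] 0.96 [361.2 286.1]
top blade [0.539 0.224 0.001] 0.65 [192.8 157.3]
top blade [ 0.525 -0.234  0.061] 0.56 [376.4 160.3]
top tray [ 0.538  0.223 -0.001] 0.69 [193.2 157.7]
side stand [ 0.526 -0.232 -0.   ] 0.92 [290.4 169.2]
side nut_wings [ 0.524 -0.233  0.099] 0.49 [292.1 147.3]
side nut [ 0.527 -0.232  0.068] 0.67 [291.  154.2]
side blade_tip [ 0.504 -0.075  0.059] 0.94 [265.5 186.5]
side blade_tip [ 0.376 -0.197 -0.005] 0.79 [320.9 197.3]
side blade_tail [ 0.187 -0.214 -0.001] 0.97 [374.7 222.6]
side blade_tail [ 0.532 -0.261  0.06 ] 0.74 [295.  150.9]
side blade [ 0.526 -0.232  0.063] 0.63 [291.2 155.5]
side blade [ 0.214 -0.207  0.001] 0.61 [366.1 219.2]
side blade [ 0.529 -0.232  0.002] 0.56 [289.5 168.5]
side tray [0.534 0.223 0.   ] 0.79 [191.6 254.2]
```

View pics/top0.png

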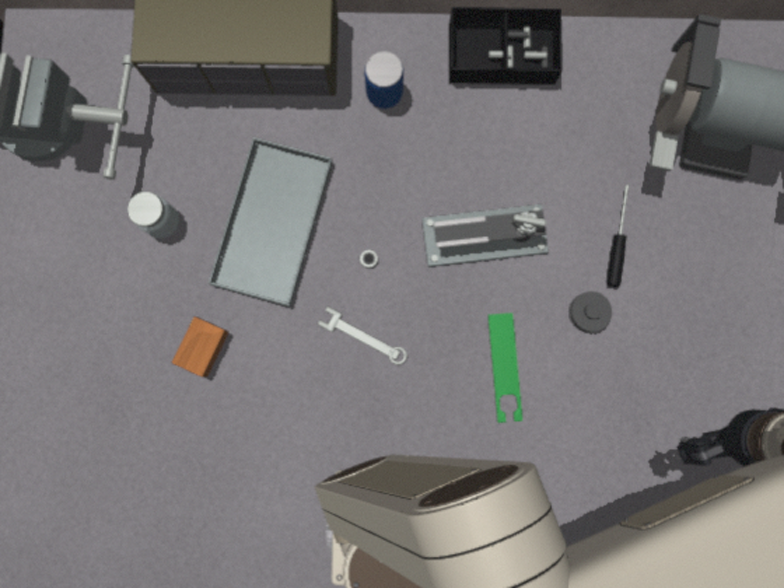

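View pics/side0.png

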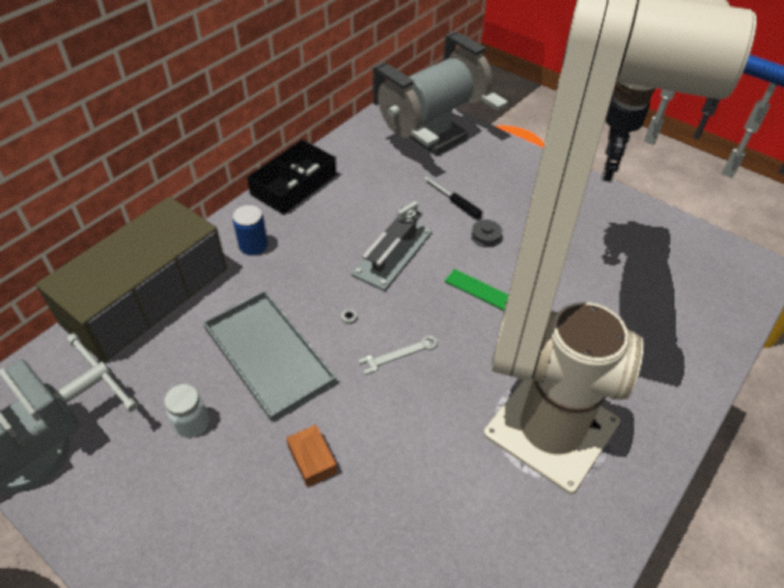

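The real blade is the dark one on the stand: nut near (528,222), tip at about (435,235) in the top picture. It could be confused with the green look-alike at (505,365) and the spanner at (362,337); I'm leaving both alone. The tray is at (272,222).

```bash
cat >> h.py <<'E'
def rows(o,p,yaw_y):
    """tool-frame shift(mm)/rotvec from state o to TCP p, tool x down, tool y at world yaw yaw_y (mod pi, nearest)"""
    M=R.from_quat(o["tool_rot"])
    out=[]
    for k in (0,np.pi):
        y=np.array([np.cos(yaw_y+k),np.sin(yaw_y+k),0]);x=np.array([0,0,-1.]);z=np.cross(x,y)
        G=R.from_matrix(np.stack([x,y,z],1));rv=(M.inv()*G).as_rotvec();out.append((np.linalg.norm(rv),k,rv))
    sh=M.inv().apply(np.array(p)-o["eef_pos"])*1000
    return sh.round(1),[ (k,np.round(v,3)) for _,k,v in sorted(out,key=lambda t:t[0])]
def boxfit(P):
    r=cv2.minAreaRect((P[:,:2]*1000).astype(np.float32));b=cv2.boxPoints(r)
    e=b[1]-b[0];f=b[2]-b[1];l=e if np.hypot(*e)>np.hypot(*f) else f
    return np.round(r[0],1),np.round(r[1],1),round(float(np.degrees(np.arctan2(l[1],l[0]))),1),len(P)
E
cat > b.py <<'E'
from h import *
o=get_obs();print("R",R.from_quat(o["tool_rot"]).as_matrix().round(2))
c=camera("top");P=cloud(c).reshape(-1,3)
def sel(x0,x1,y0,y1,z0,z1): return P[(P[:,0]>x0)&(P[:,0]<x1)&(P[:,1]>y0)&(P[:,1]<y1)&(P[:,2]>z0)&(P[:,2]<z1)]
print("bar",boxfit(sel(.47,.58,-.29,-.18,.088,.112)))
print("blade",boxfit(sel(.44,.6,-.29,-.04,.055,.075)))
print("tray",boxfit(sel(.35,.7,.08,.36,.010,.04)))
print("look", rows(o,[.526,-.232,.33],np.radians(7.6)))
E
python3 b.py
```

```text
R [[-0.    0.37 -0.93]
 [-0.   -0.93 -0.37]
 [-1.    0.    0.  ]]
bar (array([ 523.6, -229.5]), array([55.2, 23.7]), 74.6, 162)
blade (array([ 517.4, -167.4]), array([ 45.6, 193.1]), -82.3, 1210)
tray (array([519.7, 214.5]), array([260.5, 337.3]), -0.4, 968)
look (array([ -98.7,  -90.7, -403.7]), [(0, array([-1.327,  0.   ,  0.   ])), (3.141592653589793, array([ 1.815,  0.   , -0.   ]))])
```

Emit:
play_rows(
  plan=[
    [-8.3, -7.6, -33.7, 0, 0, 0, -1],
    [-8.3, -7.6, -33.7, 0, 0, 0, -1],
    [-8.3, -7.6, -33.7, 0, 0, 0, -1],
    [-8.3, -7.6, -33.7, 0, 0, 0, -1],
    [-8.3, -7.6, -33.7, 0, 0, 0, -1],
    [-8.3, -7.6, -33.7, 0, 0, 0, -1],
    [-8.3, -7.6, -33.7, 0, 0, 0, -1],
    [-8.3, -7.6, -33.7, 0, 0, 0, -1],
    [-8.3, -7.6, -33.7, 0, 0, 0, -1],
    [-8.3, -7.6, -33.7, 0, 0, 0, -1],
    [-8.3, -7.6, -33.7, 0, 0, 0, -1],
    [-8.3, -7.6, -33.7, 0, 0, 0, -1],
  ],
)

```text
clock: 1.95
eef_pos: [0.5277, -0.2301, 0.3314]
tool_rot: [0.695, 0.132, -0.695, 0.133]
ft_force: [0.6, -1.3, 0.1]
grip_width: 0.0854
```

```bash
cat > c.py <<'E'
from h import *
o=get_obs();print(o["joint_pos"].round(3),o["eef_pos"].round(4),o["clock"])
for n in ["wrist","top"]:
    c=camera(n)
    if n=="wrist": save(c,"w1.png")
    P=cloud(c).reshape(-1,3);P=P[np.isfinite(P).all(1)&(c["depth"].ravel()>0)]
    def sel(x0,x1,y0,y1,z0,z1): return P[(P[:,0]>x0)&(P[:,0]<x1)&(P[:,1]>y0)&(P[:,1]<y1)&(P[:,2]>z0)&(P[:,2]<z1)]
    for z in (.085,.092,.096):
        q=sel(.49,.56,-.27,-.2,z,.115)
        if len(q)>5: print(n,"bar",z,boxfit(q),np.median(q[:,2]).round(4))
    for t in ["nut_wings","blade_mid","blade_tip","tray"]:
        for r in pinpoint(t,c)[:2]: print(n,t,np.round(r["centre"],3),round(r["confidence"],2),pix(c,r["centre"]))
E
python3 c.py
```

```text
[-0.411  0.387  0.465  1.649 -0.     2.354] [ 0.5277 -0.2301  0.3314] 1.95
wrist bar 0.085 (array([ 526.8, -231.1]), array([34.9, 49.2]), -68.9, 718) 0.1
wrist bar 0.092 (array([ 526.5, -231. ]), array([54.2, 23.2]), 65.1, 598) 0.1005
wrist bar 0.096 (array([ 526.2, -231.1]), array([56. , 12.3]), 79.2, 479) 0.1008
wrist nut_wings [ 0.503 -0.076  0.063] 0.7 [162.1 146. ]
wrist nut_wings [ 0.529 -0.226  0.102] 0.61 [281.5 176.2]
wrist blade_mid [0.472 0.043 0.002] 0.71 [ 91.8 131.6]
wrist blade_mid [ 0.296 -0.204  0.001] 0.69 [217.5 291. ]
wrist blade_tip [ 0.375 -0.198  0.003] 0.91 [229.  248.7]
wrist blade_tip [ 0.504 -0.073  0.066] 0.8 [158.9 144. ]
top bar 0.085 (array([ 527. , -214.1]), array([15.1, 23.6]), -85.4, 50) 0.0983
top bar 0.092 (array([ 528.4, -213.9]), array([12.4, 23.6]), -85.4, 41) 0.0986
top bar 0.096 (array([ 528.5, -213.2]), array([11.3, 22.2]), -88.0, 34) 0.0991
top nut_wings [ 0.517 -0.155  0.068] 0.66 [344.3 162.1]
top nut_wings [ 0.527 -0.231  0.105] 0.41 [378.5 155.2]
top blade_mid [ 0.517 -0.156  0.061] 0.76 [344.1 162.9]
top blade_tip [ 0.506 -0.077  0.063] 0.69 [311.9 166.7]
top tray [ 0.539  0.223 -0.001] 0.58 [193.4 157.4]
```

View pics/w1.png

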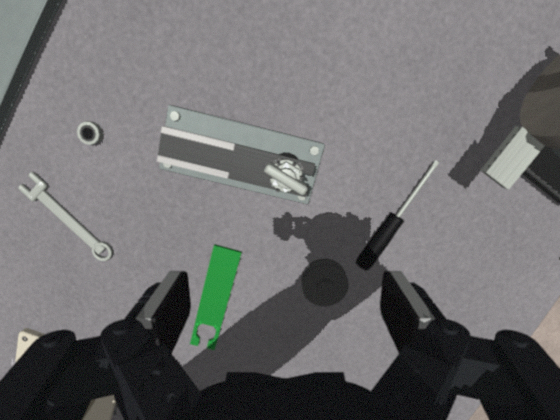

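The crop shows the dark blade on the stand, with the nut bar from (268,170) to (305,190). From depth, the bar yaw is 79.2°, its size 56x12.3 mm and its top about 0.1005 m, which all fit the description. I'll turn the wrist back so that one grasp has enough range clockwise (+rx).

Emit:
play_rows(
  plan=[
    [5, 0, 0, -0.12, 0, 0, -1],
    [5, 0, 0, -0.12, 0, 0, -1],
    [5, 0, 0, -0.12, 0, 0, -1],
    [5, 0, 0, -0.12, 0, 0, -1],
    [5, 0, 0, -0.12, 0, 0, -1],
    [5, 0, 0, -0.12, 0, 0, -1],
    [5, 0, 0, -0.12, 0, 0, -1],
    [5, 0, 0, -0.12, 0, 0, -1],
    [5, 0, 0, -0.12, 0, 0, -1],
    [5, 0, 0, -0.12, 0, 0, -1],
    [5, 0, 0, -0.12, 0, 0, -1],
    [5, 0, 0, -0.12, 0, 0, -1],
    [5, 0, 0, -0.12, 0, 0, -1],
    [5, 0, 0, -0.12, 0, 0, -1],
    [5, 0, 0, -0.12, 0, 0, -1],
    [5, 0, 0, -0.12, 0, 0, -1],
    [5, 0, 0, -0.12, 0, 0, -1],
    [5, 0, 0, -0.12, 0, 0, -1],
    [5, 0, 0, -0.12, 0, 0, -1],
    [5, 0, 0, -0.12, 0, 0, -1],
  ],
)

```text
clock: 4.12
eef_pos: [0.5258, -0.232, 0.2309]
tool_rot: [0.127, 0.696, -0.127, 0.696]
ft_force: [0.5, -0.7, -0.5]
grip_width: 0.0853
```

Emit:
play_rows(
  plan=[
    [0, 0, 0, -0.12, 0, 0, -1],
    [0, 0, 0, -0.12, 0, 0, -1],
    [0, 0, 0, -0.12, 0, 0, -1],
    [0, 0, 0, -0.12, 0, 0, -1],
    [0, 0, 0, -0.12, 0, 0, -1],
    [0, 0, 0, -0.12, 0, 0, -1],
    [0, 0, 0, -0.12, 0, 0, -1],
    [0, 0, 0, -0.12, 0, 0, -1],
    [0, 0, 0, -0.12, 0, 0, -1],
    [0, 0, 0, -0.12, 0, 0, -1],
    [0, 0, 0, -0.12, 0, 0, -1],
    [0, 0, 0, -0.12, 0, 0, -1],
    [0, 0, 0, -0.12, 0, 0, -1],
    [0, 0, 0, -0.12, 0, 0, -1],
    [0, 0, 0, -0.06, 0, 0, -1],
    [0, 0, 0, 0, 0, 0, -1],
  ],
)

```text
clock: 5.45
eef_pos: [0.5258, -0.232, 0.2311]
tool_rot: [-0.449, 0.547, 0.449, 0.547]
ft_force: [0.2, 0.1, 0.4]
grip_width: 0.0857
```

```bash
cat > d.py <<'E'
from h import *
o=get_obs();print(o["joint_pos"].round(3),o["eef_pos"].round(4),o["clock"])
c=camera("wrist");save(c,"w2.png")
P=cloud(c).reshape(-1,3);P=P[(c["depth"].ravel()>0)]
def sel(x0,x1,y0,y1,z0,z1): return P[(P[:,0]>x0)&(P[:,0]<x1)&(P[:,1]>y0)&(P[:,1]<y1)&(P[:,2]>z0)&(P[:,2]<z1)]
for z in (.092,.095,.097):
    q=sel(.49,.56,-.27,-.195,z,.115)
    if len(q)>5:
        print("bar",z,boxfit(q),np.median(q[:,2]).round(4))
        a=q[:,:2]-q[:,:2].mean(0);v=np.linalg.svd(a,full_matrices=False)[2][0];print("pca",np.degrees(np.arctan2(v[1],v[0])).round(1))
print("blade",boxfit(sel(.44,.6,-.29,-.04,.056,.072)))
T=np.array([.5262,-.2311])
print(rows(o,[*T,.078],np.radians(169.2)))
for r in pinpoint("nut_wings",c)[:2]: print(np.round(r["centre"],3),round(r["confidence"],2),pix(c,r["centre"]))
E
python3 d.py
```

```text
[-0.415  0.391  0.214  1.394 -0.    -1.79 ] [ 0.5258 -0.232   0.2311] 5.45
bar 0.092 (array([ 526.1, -232.5]), array([54.4, 23. ]), 78.0, 1035) 0.1008
pca 79.2
bar 0.095 (array([ 526.5, -232.4]), array([54. , 18.2]), 70.8, 838) 0.1011
pca 79.2
bar 0.097 (array([ 526.6, -232.6]), array([54.2, 11.4]), 79.0, 827) 0.1011
pca 79.2
blade (array([ 518.2, -167.9]), array([ 44.5, 192.8]), -82.3, 5807)
(array([153.1,  -0.2,   0.9]), [(0, array([-0.008, -0.   ,  0.   ])), (3.141592653589793, array([3.134, 0.   , 0.   ]))])
[ 0.53  -0.228  0.1  ] 0.6 [280.8 207.6]
```

View pics/w2.png

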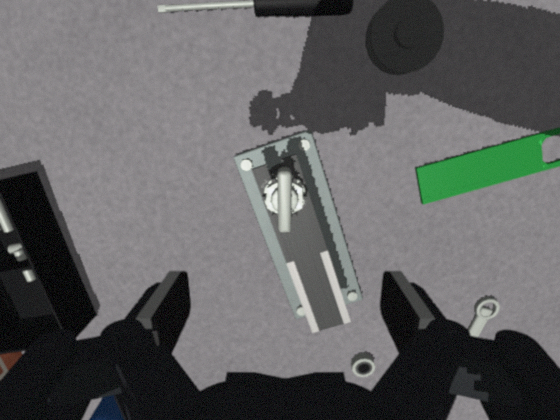

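The bar is upright in the image at (285,170–230), midway between the open fingers and aligned with them.

Emit:
play_rows(
  plan=[
    [30, 0, 0, 0, 0, 0, -1],
    [30, 0, 0, 0, 0, 0, -1],
    [30, 0, 0, 0, 0, 0, -1],
    [30, 0, 0, 0, 0, 0, -1],
    [20, 0, 0, 0, 0, 0, -1],
    [11, 0, 0, 0, 0, 0, -1],
    [0, 0, 0, 0, 0, 0, -0.4],
    [0, 0, 0, 0, 0, 0, 0.2],
    [0, 0, 0, 0, 0, 0, 0.4],
    [0, 0, 0, 0, 0, 0, 0.5],
  ],
)

```text
clock: 6.38
eef_pos: [0.5279, -0.232, 0.0819]
tool_rot: [-0.45, 0.546, 0.447, 0.547]
ft_force: [0.2, 0.2, -1.0]
grip_width: 0.0387
```

```bash
cat > s.py <<'E'
from h import *
o=get_obs();m=R.from_quat(o["tool_rot"]).as_matrix()
print(o["clock"],"q6",o["joint_pos"][5].round(4),"p",o["eef_pos"].round(4),"yawy",np.degrees(np.arctan2(m[1,1],m[0,1])).round(2),"F",o["ft_force"].round(2),"T",o["ft_torque"].round(3),"w",o["grip_width"].round(4),"tau6",o["tau"][5].round(3))
E
python3 s.py
```

```text
Traceback (most recent call last):
  File "s.py", line 3, in <module>
    print(o["clock"],"q6",o["joint_pos"][5].round(4),"p",o["eef_pos"].round(4),"yawy",np.degrees(np.arctan2(m[1,1],m[0,1])).round(2),"F",o["ft_force"].round(2),"T",o["ft_torque"].round(3),"w",o["grip_width"].round(4),"tau6",o["tau"][5].round(3))
                                                                                                                                                                                                ^^^^^^^^^^^^^^^^^^^^^
AttributeError: 'float' object has no attribute 'round'
```

Emit:
play_rows(
  plan=[
    [0, 0, 0, 0, 0, 0, 0.5],
    [0, 0, 0, 0, 0, 0, 0.55],
    [0, 0, 0, 0, 0, 0, 0.6],
  ],
)

```text
clock: 6.63
eef_pos: [0.5268, -0.2317, 0.082]
tool_rot: [-0.449, 0.546, 0.448, 0.547]
ft_force: [-2.7, 1.1, 7.5]
grip_width: 0.0221
```

```bash
sed -i 's/o\["clock"\]/round(o["clock"],2)/; s/o\["grip_width"\].round(4)/round(o["grip_width"],4)/' s.py; python3 s.py
```

```text
6.63 q6 -1.7891 p [ 0.5268 -0.2317  0.082 ] yawy 168.78 F [-2.65  1.05  7.5 ] T [0.155 0.565 0.017] w 0.0221 tau6 0.002
```

Emit:
play_rows(
  plan=[
    [-1, 0, 0, 0, 0, 0, 0.6],
    [-1, 0, 0, 0, 0, 0, 0.6],
    [0, 0, 0, 0, 0, 0, 0.6],
  ],
)

```text
clock: 6.88
eef_pos: [0.5267, -0.2316, 0.0822]
tool_rot: [-0.449, 0.546, 0.448, 0.547]
ft_force: [-0.2, -0.6, -0.0]
grip_width: 0.0221
```

```bash
python3 s.py; python3 - <<'E'
from h import *
c=camera("wrist");save(c,"w3.png")
E
```

```text
6.88 q6 -1.7892 p [ 0.5267 -0.2316  0.0822] yawy 168.78 F [-0.19 -0.59 -0.01] T [-0.2    0.044  0.02 ] w 0.0221 tau6 0.001
```

View pics/w3.png

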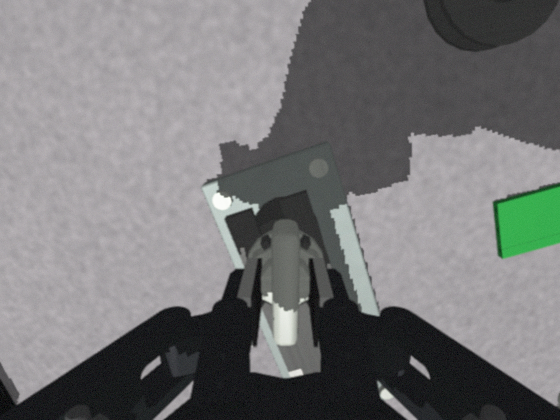

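The bar sits centred between the fingers, at columns 272–300 with the fingers at about 255 and 315. The light touch on the flange was released by raising 2 mm. I'll raise 1 mm more and close.

Emit:
play_rows(
  plan=[
    [-1, 0, 0, 0, 0, 0, 0.65],
    [0, 0, 0, 0, 0, 0, 0.7],
    [0, 0, 0, 0, 0, 0, 0.8],
    [0, 0, 0, 0, 0, 0, 0.9],
    [0, 0, 0, 0, 0, 0, 1],
    [0, 0, 0, 0, 0, 0, 1],
  ],
)

```text
clock: 7.43
eef_pos: [0.5266, -0.2315, 0.0825]
tool_rot: [-0.449, 0.547, 0.449, 0.546]
ft_force: [1.4, -2.6, -7.4]
grip_width: 0.022
```

```bash
python3 s.py
```

```text
7.43 q6 -1.7892 p [ 0.5266 -0.2315  0.0825] yawy 168.79 F [ 1.39 -2.61 -7.37] T [-0.566 -0.582 -0.054] w 0.022 tau6 0.0
```

Emit:
play_rows(
  plan=[
    [0, 0, 0, 0, 0, 0, 0.2],
    [0, 0, 0, 0, 0, 0, -0.2],
    [-20, 0, 0, 0, 0, 0, -1],
    [-30, 0, 0, 0, 0, 0, -1],
    [-30, 0, 0, 0, 0, 0, -1],
    [-20, 0, 0, 0, 0, 0, -1],
    [0, 0, 0, 0, 0, 0, -1],
  ],
)

```text
clock: 8.02
eef_pos: [0.5293, -0.2322, 0.1894]
tool_rot: [-0.452, 0.544, 0.446, 0.548]
ft_force: [0.6, -0.9, 0.5]
grip_width: 0.0853
```

```bash
python3 s.py; python3 - <<'E'
from h import *
c=camera("wrist");save(c,"w4.png",(200,130,380,310),3.3)
P=cloud(c).reshape(-1,3);P=P[(c["depth"].ravel()>0)]
q=P[(abs(P[:,0]-.5263)<.045)&(abs(P[:,1]+.232)<.045)&(P[:,2]>.066)&(P[:,2]<.13)]
b=q[q[:,2]>.097];print(boxfit(b))
a=np.radians(79.2);d=q[:,:2]-[.5263,-.232];u=d@[np.cos(a),np.sin(a)];w=d@[-np.sin(a),np.cos(a)]
for lo in np.arange(-32,32,4):
    s=(u*1000>=lo)&(u*1000<lo+4)
    print(lo,[ (z0,(w[t]*1000).min().round(1),(w[t]*1000).max().round(1),int(t.sum())) for z0 in (68,74,80,86,92,97) for t in [s&(q[:,2]*1000>=z0)&(q[:,2]*1000<z0+6)] if t.sum()>3])
E
```

```text
8.02 q6 -1.7892 p [ 0.5293 -0.2322  0.1894] yawy 168.81 F [ 0.55 -0.85  0.47] T [-0.014 -0.058 -0.02 ] w 0.0853 tau6 0.0
(array([ 526.1, -232.3]), array([54.5, 11.7]), 78.5, 1109)
-32 [(68, np.float64(-2.7), np.float64(12.6), 10)]
-28 [(68, np.float64(-23.9), np.float64(14.3), 20), (80, np.float64(-4.9), np.float64(5.8), 14), (86, np.float64(-5.6), np.float64(5.6), 22), (92, np.float64(-5.5), np.float64(5.5), 32), (97, np.float64(-5.4), np.float64(5.4), 78)]
-24 [(68, np.float64(-26.5), np.float64(15.1), 20), (97, np.float64(-5.5), np.float64(6.2), 87)]
-20 [(68, np.float64(-26.6), np.float64(14.3), 17), (74, np.float64(-11.5), np.float64(11.5), 25), (80, np.float64(-11.4), np.float64(11.4), 27), (97, np.float64(-5.5), np.float64(5.4), 87)]
-16 [(68, np.float64(-21.0), np.float64(18.5), 15), (74, np.float64(-14.9), np.float64(14.1), 34), (80, np.float64(-11.2), np.float64(10.4), 55), (97, np.float64(-5.6), np.float64(5.5), 85)]
-12 [(68, np.float64(-25.2), np.float64(18.6), 13), (74, np.float64(-18.1), np.float64(17.3), 53), (80, np.float64(-16.0), np.float64(15.9), 108), (86, np.flo
[... 1310 characters left out ...]
oat64(-7.4), np.float64(7.2), 10), (97, np.float64(-5.8), np.float64(5.6), 82)]
12 [(68, np.float64(-18.3), np.float64(25.8), 10), (74, np.float64(-12.9), np.float64(12.7), 4), (80, np.float64(-11.0), np.float64(10.7), 42), (97, np.float64(-5.8), np.float64(5.6), 82)]
16 [(68, np.float64(-15.8), np.float64(26.7), 14), (74, np.float64(-11.9), np.float64(11.1), 5), (80, np.float64(-11.9), np.float64(10.8), 30), (97, np.float64(-5.9), np.float64(5.6), 79)]
20 [(68, np.float64(-15.8), np.float64(26.8), 11), (97, np.float64(-5.9), np.float64(5.6), 76)]
24 [(68, np.float64(-13.4), np.float64(29.5), 20), (97, np.float64(-5.9), np.float64(5.7), 42)]
28 [(68, np.float64(-13.4), np.float64(31.3), 21)]
```

View pics/w4.png

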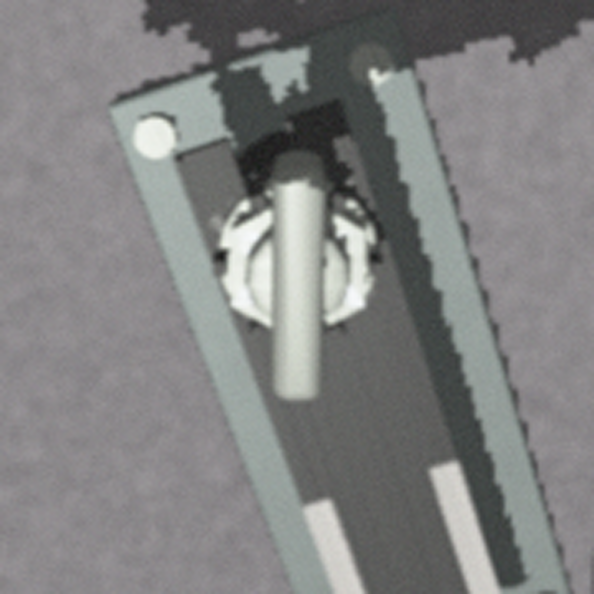

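```bash
python3 - <<'E'
from h import *
c=camera("wrist")
P=cloud(c).reshape(-1,3);P=P[(c["depth"].ravel()>0)]
q=P[(abs(P[:,0]-.5263)<.045)&(abs(P[:,1]+.232)<.045)&(P[:,2]>.066)&(P[:,2]<.13)]
a=np.radians(79.0);d=q[:,:2]-[.5262,-.232];u=d@[np.cos(a),np.sin(a)]*1000;w=d@[-np.sin(a),np.cos(a)]*1000
r=np.hypot(u,w)
for lo in range(0,28,2):
    t=(r>=lo)&(r<lo+2)&(abs(w)>7)
    if t.sum()>2: print(lo,int(t.sum()),(np.percentile(q[t,2],[10,50,90])*1000).round(1))
t=abs(w)<5;print("bar",np.percentile(q[t&(r<25),2]*1000,[10,50,90]).round(1))
t=(r>28)&(r<45)&(abs(u)>28)&(q[:,2]<.08);print("blade z",np.median(q[t,2]))
E
```

```text
6 13 [93.4 93.8 94.3]
8 81 [92.9 93.8 94.6]
10 134 [90.7 92.8 93.8]
12 129 [83.9 85.  90.5]
14 211 [83.8 84.6 85.5]
16 234 [75.8 84.  85.4]
18 259 [67.3 76.  85.1]
20 178 [66.5 67.5 83.3]
22 188 [66.5 67.2 68.2]
24 168 [66.4 67.1 68.1]
26 155 [66.5 67.3 68. ]
bar [100.3 101.4 102.2]
blade z 0.06720896858082315
```

The nut has a 24 mm hub up to about z=0.0927 and a scalloped ring up to about 0.083, and the fingers had clamped the hub. I'll grip only the part of the bar above the hub, with TCP z about 0.094.

```bash
python3 s.py; python3 -c "
from h import *
print(rows(get_obs(),[.5262,-.2319,.0942],np.radians(168.8)))"
```

```text
8.12 q6 -1.7892 p [ 0.5271 -0.2313  0.1846] yawy 168.81 F [-1.19  0.37 -0.32] T [-0.004 -0.031  0.046] w 0.0853 tau6 0.0
(array([90.4,  1. , -0.7]), [(0, array([ 0.   , -0.   ,  0.003])), (3.141592653589793, array([-3.141, -0.005, -0.   ]))])
```

Emit:
play_rows(
  plan=[
    [30, 0.5, -0.5, 0, 0, 0, -1],
    [30, 0.5, 0, 0, 0, 0, -1],
    [20, 0, 0, 0, 0, 0, -0.5],
    [9, 0, 0, 0, 0, 0, 0],
    [0, 0, 0, 0, 0, 0, 0.3],
    [0, 0, 0, 0, 0, 0, 0.5],
    [0, 0, 0, 0, 0, 0, 0.6],
    [0, 0, 0, 0, 0, 0, 0.7],
    [0, 0, 0, 0, 0, 0, 0.8],
    [0, 0, 0, 0, 0, 0, 1],
    [0, 0, 0, 0, 0, 0, 1],
    [0, 0, 0, 0, 0, 0, 1],
  ],
)

```text
clock: 9.12
eef_pos: [0.5265, -0.2321, 0.0956]
tool_rot: [-0.45, 0.546, 0.448, 0.547]
ft_force: [-0.5, 0.4, 6.5]
grip_width: 0.0091
```

```bash
python3 s.py
```

```text
9.12 q6 -1.7904 p [ 0.5265 -0.2321  0.0956] yawy 168.79 F [-0.45  0.44  6.52] T [0.042 0.052 0.017] w 0.0091 tau6 -0.005
```

Emit:
play_rows(
  plan=[
    [-0.7, 0, 0, 0.08, 0, 0, 1],
    [-0.5, 0, 0, 0.08, 0, 0, 1],
    [-0.3, 0, 0, 0.08, 0, 0, 1],
    [-0.3, 0, 0, 0.08, 0, 0, 1],
    [0, 0, 0, 0, 0, 0, 1],
    [0, 0, 0, 0, 0, 0, 1],
  ],
)

```text
clock: 9.62
eef_pos: [0.5262, -0.232, 0.0966]
tool_rot: [-0.357, 0.61, 0.356, 0.611]
ft_force: [0.9, -0.1, 5.3]
grip_width: 0.0095
```

```bash
python3 s.py
```

```text
9.62 q6 -1.4726 p [ 0.5262 -0.232   0.0966] yawy 150.58 F [ 0.86 -0.12  5.34] T [-0.148 -0.158  0.087] w 0.0095 tau6 0.139
```

Emit:
play_rows(
  plan=[
    [-0.6, 0, 0, 0.1, 0, 0, 1],
    [-0.5, 0, 0, 0.1, 0, 0, 1],
    [-0.4, 0, 0, 0.1, 0, 0, 1],
    [-0.35, 0, 0, 0.1, 0, 0, 1],
    [-0.35, 0, 0, 0.1, 0, 0, 1],
    [-0.35, 0, 0, 0.1, 0, 0, 1],
    [0, 0, 0, 0, 0, 0, 1],
  ],
)

```text
clock: 10.2
eef_pos: [0.5259, -0.2318, 0.0988]
tool_rot: [-0.16, 0.688, 0.159, 0.689]
ft_force: [0.6, 0.9, 3.7]
grip_width: 0.0089
```

```bash
python3 s.py
```

```text
10.2 q6 -0.8706 p [ 0.5259 -0.2318  0.0988] yawy 116.1 F [0.56 0.95 3.7 ] T [-0.049 -0.237  0.059] w 0.0089 tau6 0.771
```

Emit:
play_rows(
  plan=[
    [-0.35, 0, 0, 0.1, 0, 0, 1],
    [-0.35, 0, 0, 0.1, 0, 0, 1],
    [-0.35, 0, 0, 0.1, 0, 0, 1],
    [-0.35, 0, 0, 0.1, 0, 0, 1],
    [-0.35, 0, 0, 0.1, 0, 0, 1],
    [0, 0, 0, 0, 0, 0, 1],
    [0, 0, 0, 0, 0, 0, 1],
  ],
)

```text
clock: 10.78
eef_pos: [0.5259, -0.2315, 0.1004]
tool_rot: [0.014, 0.707, -0.014, 0.707]
ft_force: [1.3, 0.6, 5.3]
grip_width: 0.0094
```

```bash
python3 s.py; python3 - <<'E'
from h import *
c=camera("wrist");save(c,"w5.png")
E
```

```text
10.78 q6 -0.3754 p [ 0.5259 -0.2315  0.1004] yawy 87.73 F [1.31 0.61 5.27] T [ 0.156 -0.273  0.096] w 0.0094 tau6 0.141
```

View pics/w5.png

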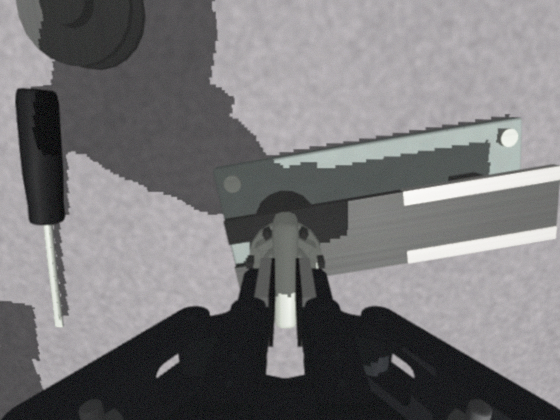

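The bar still lies between the pads at (285,215–325) and has turned with the jaws by 1.42 rad.

Emit:
play_rows(
  plan=[
    [-0.6, 0, 0, 0.1, 0, 0, 1],
    [-0.5, 0, 0, 0.1, 0, 0, 1],
    [-0.35, 0, 0, 0.1, 0, 0, 1],
    [-0.35, 0, 0, 0.1, 0, 0, 1],
    [0, 0, 0, 0, 0, 0, 1],
    [0, 0, 0, 0, 0, 0, 1],
  ],
)

```text
clock: 11.33
eef_pos: [0.5258, -0.2313, 0.1019]
tool_rot: [0.155, 0.69, -0.154, 0.69]
ft_force: [2.4, 1.2, 2.7]
grip_width: 0.0091
```

```bash
python3 s.py
```

```text
11.33 q6 0.0251 p [ 0.5258 -0.2313  0.1019] yawy 64.79 F [2.37 1.24 2.68] T [ 0.378 -0.49   0.117] w 0.0091 tau6 0.145
```

Emit:
play_rows(
  plan=[
    [-0.17, 0, 0, 0.05, 0, 0, 1],
    [0, 0, 0, 0, 0, 0, 1],
  ],
)

```text
clock: 11.5
eef_pos: [0.5258, -0.2313, 0.102]
tool_rot: [0.172, 0.686, -0.172, 0.686]
ft_force: [2.2, 2.0, 3.4]
grip_width: 0.0093
```

```bash
python3 s.py
```

```text
11.5 q6 0.077 p [ 0.5258 -0.2313  0.102 ] yawy 61.82 F [2.23 2.03 3.4 ] T [ 0.408 -0.536  0.115] w 0.0093 tau6 0.397
```

Emit:
play_rows(
  plan=[
    [-0.3, 0, 0, 0.08, 0, 0, 1],
    [0, 0, 0, 0, 0, 0, 1],
  ],
)

```text
clock: 11.67
eef_pos: [0.5258, -0.2313, 0.1023]
tool_rot: [0.2, 0.678, -0.199, 0.679]
ft_force: [3.3, 1.1, 3.9]
grip_width: 0.0094
```

```bash
python3 s.py
```

```text
11.67 q6 0.1576 p [ 0.5258 -0.2313  0.1023] yawy 57.2 F [3.29 1.09 3.85] T [ 0.435 -0.631  0.081] w 0.0094 tau6 0.584
```

Emit:
play_rows(
  plan=[
    [-0.3, 0, 0, 0.08, 0, 0, 1],
    [0, 0, 0, 0, 0, 0, 1],
  ],
)

```text
clock: 11.83
eef_pos: [0.5258, -0.2313, 0.1025]
tool_rot: [0.227, 0.67, -0.226, 0.67]
ft_force: [3.2, 2.3, 2.8]
grip_width: 0.0095
```

```bash
python3 s.py
```

```text
11.83 q6 0.2368 p [ 0.5258 -0.2313  0.1025] yawy 52.66 F [3.24 2.34 2.82] T [ 0.466 -0.751  0.179] w 0.0095 tau6 0.666
```

Emit:
play_rows(
  plan=[
    [0, 0, 0, 0, 0, 0, 1],
    [0, 0, 0, 0, 0, 0, 1],
  ],
)

```text
clock: 12.0
eef_pos: [0.5257, -0.2313, 0.1025]
tool_rot: [0.226, 0.67, -0.226, 0.67]
ft_force: [3.1, 2.1, 1.7]
grip_width: 0.0097
```

```bash
python3 s.py
```

```text
12.0 q6 0.2363 p [ 0.5257 -0.2313  0.1025] yawy 52.69 F [3.13 2.07 1.66] T [ 0.542 -0.874  0.125] w 0.0097 tau6 0.137
```

Emit:
play_rows(
  plan=[
    [-0.1, 0, 0, 0.03, 0, 0, 1],
    [0, 0, 0, 0, 0, 0, 1],
  ],
)

```text
clock: 12.17
eef_pos: [0.5257, -0.2314, 0.1026]
tool_rot: [0.237, 0.666, -0.236, 0.666]
ft_force: [4.3, 3.0, 1.4]
grip_width: 0.0094
```

```bash
python3 s.py
```

```text
12.17 q6 0.2677 p [ 0.5257 -0.2314  0.1026] yawy 50.88 F [4.3  3.   1.39] T [ 0.553 -0.889  0.22 ] w 0.0094 tau6 0.398
```

Emit:
play_rows(
  plan=[
    [0, 0, 0, 0, 0, 0, 1],
    [0, 0, 0, 0, 0, 0, 1],
  ],
)

```text
clock: 12.33
eef_pos: [0.5257, -0.2313, 0.1025]
tool_rot: [0.237, 0.666, -0.236, 0.666]
ft_force: [3.6, 3.1, 0.6]
grip_width: 0.0095
```

```bash
python3 s.py
```

```text
12.33 q6 0.2672 p [ 0.5257 -0.2313  0.1025] yawy 50.92 F [3.57 3.05 0.63] T [ 0.615 -0.958  0.246] w 0.0095 tau6 0.208
```

Emit:
play_rows(
  plan=[
    [-0.1, 0, 0, 0.05, 0, 0, 1],
    [0, 0, 0, 0, 0, 0, 1],
    [0, 0, 0, 0, 0, 0, 1],
  ],
)

```text
clock: 12.58
eef_pos: [0.5257, -0.2313, 0.1026]
tool_rot: [0.253, 0.66, -0.253, 0.66]
ft_force: [4.2, 2.1, 1.3]
grip_width: 0.0096
```

```bash
python3 s.py
```

```text
12.58 q6 0.317 p [ 0.5257 -0.2313  0.1026] yawy 48.06 F [4.15 2.12 1.25] T [ 0.616 -1.038  0.261] w 0.0096 tau6 0.318
```

Settled tau6 was flat at 0.14 while the nut ran. Over the last two steps it rose at about 2 N·m/rad, so this is the end stop (turned about 2.05 rad, so it started about 0.45 rad loose). Twist is now about 0.12; I'll add a touch and hold.

Emit:
play_rows(
  plan=[
    [0, 0, 0, 0.025, 0, 0, 1],
    [0, 0, 0, 0, 0, 0, 1],
    [0, 0, 0, 0, 0, 0, 1],
    [0, 0, 0, 0, 0, 0, 1],
    [0, 0, 0, 0, 0, 0, 1],
  ],
)

```text
clock: 13.0
eef_pos: [0.5257, -0.2313, 0.1026]
tool_rot: [0.261, 0.657, -0.261, 0.657]
ft_force: [4.2, 2.3, 1.4]
grip_width: 0.0094
```

```bash
python3 s.py
```

```text
13.0 q6 0.3418 p [ 0.5257 -0.2313  0.1026] yawy 46.64 F [4.25 2.3  1.42] T [ 0.579 -0.994  0.297] w 0.0094 tau6 0.335
```

Emit:
play_rows(
  plan=[
    [0, 0, 0, 0, 0, 0, 0.4],
    [0, 0, 0, 0, 0, 0, 0],
    [0, 0, 0, 0, 0, 0, -0.5],
    [-20, 0, 0, 0, 0, 0, -1],
    [-30, 0, 0, 0, 0, 0, -1],
    [-30, 0, 0, 0.1, 0, 0, -1],
    [0, 0, 0, 0.12, 0, 0, -1],
    [0, 0, 0, 0.12, 0, 0, -1],
    [0, 0, 0, 0.12, 0, 0, -1],
    [0, 0, 0, 0.12, 0, 0, -1],
    [0, 0, 0, 0.1, 0, 0, -1],
    [0, 0, 0, 0, 0, 0, -1],
  ],
)

```text
clock: 14.0
eef_pos: [0.5243, -0.2321, 0.1823]
tool_rot: [0.466, 0.532, -0.467, 0.531]
ft_force: [-0.3, -0.1, 0.0]
grip_width: 0.0852
```

```bash
python3 s.py; cat > e.py <<'E'
from h import *
c=camera("wrist");save(c,"w6.png")
P=cloud(c).reshape(-1,3);P=P[(c["depth"].ravel()>0)]
def sel(x0,x1,y0,y1,z0,z1): return P[(P[:,0]>x0)&(P[:,0]<x1)&(P[:,1]>y0)&(P[:,1]<y1)&(P[:,2]>z0)&(P[:,2]<z1)]
q=sel(.49,.56,-.27,-.195,.1025,.118);print("bar",boxfit(q),np.median(q[:,2]))
q=sel(.44,.6,-.29,-.04,.060,.071);print("blade",boxfit(q),np.median(q[:,2]))
c=camera("top");P=cloud(c).reshape(-1,3);P=P[(c["depth"].ravel()>0)]
q=sel(.40,.68,.12,.33,.014,.032);print("tray",boxfit(q),q.min(0),q.max(0))
E=cv2.minAreaRect;print(rows(get_obs(),[.5162,-.1572,.16],np.radians(7.7)))
E
python3 e.py
```

```text
14.0 q6 1.0256 p [ 0.5243 -0.2321  0.1823] yawy 7.4 F [-0.25 -0.06  0.02] T [ 0.004 -0.045 -0.039] w 0.0852 tau6 0.723
bar (array([ 525.5, -231.3]), array([12.4, 55.2]), -32.1, 1267) 0.10770611309601329
blade (array([ 518.2, -173.2]), array([ 44.4, 183.1]), -82.7, 11528) 0.06719028842305597
tray (array([536.1, 219.2]), array([152.4, 281. ]), -14.3, 651) [0.4000044  0.12016437 0.0140027 ] [0.67996044 0.3259966  0.03185158]
(array([ 22.4,   1.6, -75.2]), [(0, array([-0.001,  0.   ,  0.002])), (3.141592653589793, array([ 3.141e+00,  2.000e-03, -0.000e+00]))])
```

View pics/w6.png

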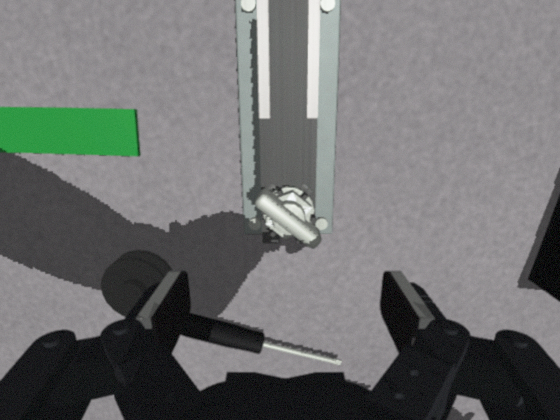

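The nut bar now runs (262,198)–(315,240), yaw -32° (turned about 1.94 rad clockwise), and stands about 107 mm high, as expected at the stop. The blade is still in place.

Emit:
play_rows(
  plan=[
    [0, 1.6, -25, 0, 0, 0, -1],
    [0, 0, -25, 0, 0, 0, -1],
    [0, 0, -25, 0, 0, 0, -1],
    [0, 0, 0, 0, 0, 0, -1],
    [0, 0, 0, 0, 0, 0, -1],
  ],
)

```text
clock: 14.52
eef_pos: [0.5169, -0.1563, 0.1829]
tool_rot: [0.465, 0.533, -0.465, 0.533]
ft_force: [-0.5, 0.1, 0.6]
grip_width: 0.085
```

```bash
python3 s.py; cat > f.py <<'E'
from h import *
c=camera("top");P=cloud(c).reshape(-1,3);P=P[(c["depth"].ravel()>0)]
c0=np.array([.537,.222]);a=np.radians(-15.5)
for _ in range(3):
    d=P[:,:2]-c0;u=d@[np.cos(a),np.sin(a)];w=d@[-np.sin(a),np.cos(a)]
    q=P[(abs(u)<.155)&(abs(w)<.088)&(P[:,2]>.014)&(P[:,2]<.032)]
    b=boxfit(q);print(b);c0=b[0]/1000;a=np.radians(b[2])
print(rows(get_obs(),[.5163,-.1572,.044],np.radians(7.5)))
E
python3 f.py
```

```text
14.52 q6 1.1427 p [ 0.5169 -0.1563  0.1829] yawy 7.73 F [-0.47  0.08  0.61] T [ 0.027 -0.016 -0.017] w 0.085 tau6 0.025
(array([536.2, 219.1]), array([152.3, 281.7]), -14.2, 777)
(array([536.2, 219.1]), array([152.3, 281.7]), -14.2, 777)
(array([536.2, 219.1]), array([152.3, 281.7]), -14.2, 777)
(array([ 1.389e+02, -8.000e-01, -1.000e-01]), [(0, array([0.002, 0.001, 0.   ])), (3.141592653589793, array([-3.139e+00, -0.000e+00,  1.000e-03]))])
```

Emit:
play_rows(
  plan=[
    [30, -0.8, 0, 0, 0, 0, -1],
    [30, 0, 0, 0, 0, 0, -1],
    [30, 0, 0, 0, 0, 0, -1],
    [25, 0, 0, 0, 0, 0, -1],
    [15, 0, 0, 0, 0, 0, -1],
    [9, 0, 0, 0, 0, 0, -1],
    [0, 0, 0, 0, 0, 0, -1],
    [0, 0, 0, 0, 0, 0, -0.5],
    [0, 0, 0, 0, 0, 0, -0.2],
    [0, 0, 0, 0, 0, 0, -0.1],
    [0, 0, 0, 0, 0, 0, 0],
    [0, 0, 0, 0, 0, 0, 0.1],
  ],
)

```text
clock: 15.57
eef_pos: [0.5175, -0.1577, 0.0455]
tool_rot: [0.467, 0.531, -0.466, 0.533]
ft_force: [-1.7, -0.1, 6.3]
grip_width: 0.0423
```

```bash
python3 s.py
```

```text
15.57 q6 1.1443 p [ 0.5175 -0.1577  0.0455] yawy 7.51 F [-1.72 -0.09  6.33] T [-0.09   0.262  0.013] w 0.0423 tau6 -0.01
```

Emit:
play_rows(
  plan=[
    [0, 0, 0, 0, 0, 0, 0.3],
    [0, 0, 0, 0, 0, 0, 0.6],
    [0, 0, 0, 0, 0, 0, 1],
    [0, 0, 0, 0, 0, 0, 1],
    [0, 0, 0, 0, 0, 0, 1],
  ],
)

```text
clock: 15.98
eef_pos: [0.5175, -0.1577, 0.0455]
tool_rot: [0.466, 0.531, -0.466, 0.533]
ft_force: [-0.5, 0.0, 7.2]
grip_width: 0.0425
```

```bash
python3 s.py
```

```text
15.98 q6 1.1443 p [ 0.5175 -0.1577  0.0455] yawy 7.51 F [-0.51  0.04  7.23] T [-0.076  0.31   0.062] w 0.0425 tau6 -0.014
```

Emit:
play_rows(
  plan=[
    [-1, 0, 0, 0, 0, 0, 1],
    [-1, 0, 0, 0, 0, 0, 1],
    [-0.5, 0, 0, 0, 0, 0, 1],
    [0, 0, 0, 0, 0, 0, 1],
    [0, 0, 0, 0, 0, 0, 1],
  ],
)

```text
clock: 16.4
eef_pos: [0.516, -0.157, 0.0458]
tool_rot: [0.466, 0.532, -0.466, 0.531]
ft_force: [-0.7, 0.2, -2.7]
grip_width: 0.0425
```

```bash
python3 s.py
```

```text
16.4 q6 1.1443 p [ 0.516  -0.157   0.0458] yawy 7.51 F [-0.68  0.24 -2.7 ] T [-0.008  0.017  0.001] w 0.0425 tau6 -0.0
```

Emit:
play_rows(
  plan=[
    [-0.7, 0, 0, 0, 0, 0, 1],
    [0, 0, -4, 0, 0, 0, 1],
    [0, 0, -6, 0, 0, 0, 1],
    [0, 0, 0, 0, 0, 0, 1],
  ],
)

```text
clock: 16.73
eef_pos: [0.5146, -0.146, 0.0468]
tool_rot: [0.466, 0.532, -0.466, 0.531]
ft_force: [-1.0, 0.4, -2.2]
grip_width: 0.0424
```

```bash
python3 s.py
```

```text
16.73 q6 1.1619 p [ 0.5146 -0.146   0.0468] yawy 7.56 F [-0.97  0.36 -2.17] T [0.03  0.056 0.037] w 0.0424 tau6 0.068
```

Emit:
play_rows(
  plan=[
    [0, 0, -7, 0, 0, 0, 1],
    [0, 0, -7, 0, 0, 0, 1],
    [0, 0, -7, 0, 0, 0, 1],
    [0, 0, -7, 0, 0, 0, 1],
    [0, 0, 0, 0, 0, 0, 1],
  ],
)

```text
clock: 17.15
eef_pos: [0.5109, -0.1178, 0.0469]
tool_rot: [0.466, 0.532, -0.466, 0.532]
ft_force: [-0.0, 0.6, -2.6]
grip_width: 0.0426
```

```bash
python3 s.py
```

```text
17.15 q6 1.211 p [ 0.5109 -0.1178  0.0469] yawy 7.61 F [-0.02  0.65 -2.62] T [ 0.053  0.032 -0.018] w 0.0426 tau6 0.089
```

Emit:
play_rows(
  plan=[
    [0, 0, -10, 0, 0, 0, 1],
    [0, 0, -12, 0, 0, 0, 1],
    [0, 0, -12, 0, 0, 0, 1],
    [0, 0, -12, 0, 0, 0, 1],
    [0, 0, -8, 0, 0, 0, 1],
    [-10, 0, -4, 0, 0, 0, 1],
    [-20, 0, 0, 0, 0, 0, 1],
    [-25, 0, 0, 0, 0, 0, 1],
    [-25, 0, 0, 0, 0, 0, 1],
    [-10, 0, 0, 0, 0, 0, 1],
    [0, 0, 0, 0, 0, 0, 1],
    [0, 0, 0, 0, 0, 0, 1],
  ],
)

```text
clock: 18.15
eef_pos: [0.5041, -0.062, 0.1372]
tool_rot: [0.466, 0.531, -0.466, 0.532]
ft_force: [-0.2, 0.1, -3.1]
grip_width: 0.0423
```

```bash
python3 s.py; python3 - <<'E'
from h import *
c=camera("top");save(c,"t2.png",(100,60,460,300),2.1)
a=np.radians(165.8) # blade +x yaw in tray
t=np.array([.5362,.2191])+11*.001*np.array([np.cos(a),np.sin(a)])
print(t,rows(get_obs(),[*t,.12],a-np.pi/2))
E
```

```text
18.15 q6 1.3175 p [ 0.5041 -0.062   0.1372] yawy 7.5 F [-0.24  0.11 -3.12] T [-0.023  0.057  0.   ] w 0.0423 tau6 0.001
[0.5255361  0.22179838] (array([  16.1,   59.3, -278.3]), [(0, array([-1.192e+00, -1.000e-03,  1.000e-03])), (3.141592653589793, array([1.95e+00, 1.00e-03, 1.00e-03]))])
```

View pics/t2.png

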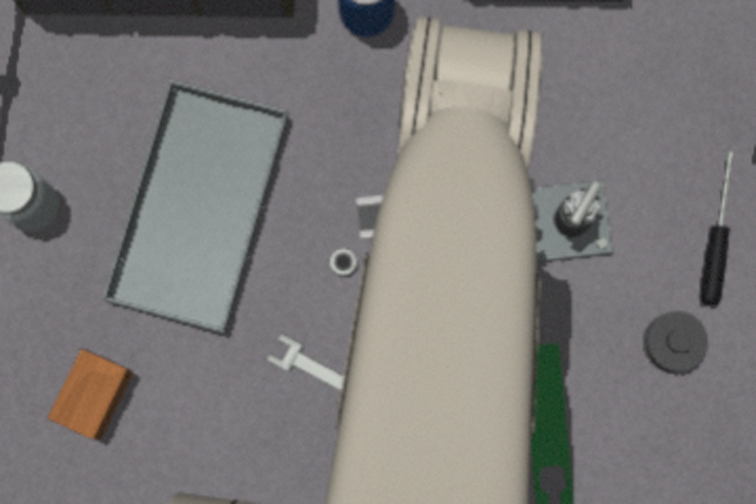

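The blade is off the stud (tip seen at (368,215) beside the arm), the tray is empty, and the other things haven't been disturbed. Moving over the tray.

Emit:
play_rows(
  plan=[
    [0, 4, -18, 0, 0, 0, 1],
    [0, 6.8, -32, 0, 0, 0, 1],
    [0, 7, -33, 0, 0, 0, 1],
    [0, 7, -33, 0, 0, 0, 1],
    [0, 7, -33, 0, 0, 0, 1],
    [0, 7, -33, 0, 0, 0, 1],
    [0, 7, -33, 0, 0, 0, 1],
    [0, 7, -33, 0, 0, 0, 1],
    [0, 6.5, -30.3, 0, 0, 0, 1],
    [0, 0, 0, 0, 0, 0, 1],
  ],
)

```text
clock: 19.03
eef_pos: [0.5254, 0.227, 0.1345]
tool_rot: [0.465, 0.534, -0.465, 0.532]
ft_force: [0.8, -0.2, -2.9]
grip_width: 0.0423
```

Emit:
play_rows(
  plan=[
    [0, 0, 0, -0.08, 0, 0, 1],
    [0, 0, 0, -0.11, 0, 0, 1],
    [0, 0, 0, -0.12, 0, 0, 1],
    [0, 0, 0, -0.12, 0, 0, 1],
    [0, 0, 0, -0.12, 0, 0, 1],
    [0, 0, 0, -0.12, 0, 0, 1],
    [0, 0, 0, -0.12, 0, 0, 1],
    [0, 0, 0, -0.12, 0, 0, 1],
    [0, 0, 0, -0.12, 0, 0, 1],
    [0, 0, 0, -0.1, 0, 0, 1],
    [0, 0, 0, -0.062, 0, 0, 1],
    [0, 0, 0, 0, 0, 0, 1],
    [0, 0, 0, 0, 0, 0, 1],
  ],
)

```text
clock: 20.12
eef_pos: [0.5253, 0.2209, 0.1352]
tool_rot: [0.087, 0.703, -0.089, 0.701]
ft_force: [0.2, -0.1, -3.0]
grip_width: 0.0422
```

```bash
python3 s.py; python3 - <<'E'
from h import *
c=camera("wrist");save(c,"w7.png")
print(rows(get_obs(),[.5255,.2218,.03],np.radians(75.8)))
for n in ("wrist","side"):
  c=camera(n)
  for t in ["blade_tip","blade_tail"]:
    for r in pinpoint(t,c)[:3]: print(n,t,np.round(r["centre"],3),round(r["confidence"],2))
E
```

```text
20.12 q6 0.648 p [0.5253 0.2209 0.1352] yawy 75.68 F [ 0.17 -0.11 -2.95] T [-0.004 -0.022  0.024] w 0.0422 tau6 -0.062
(array([1.056e+02, 9.000e-01, 1.000e-01]), [(0, array([-0.002, -0.002,  0.002])), (3.141592653589793, array([3.14e+00, 3.00e-03, 3.00e-03]))])
wrist blade_tip [0.441 0.243 0.154] 0.77
side blade_tip [0.441 0.245 0.146] 0.8
side blade_tip [ 0.375 -0.196 -0.001] 0.72
side blade_tail [0.629 0.196 0.15 ] 0.95
```

View pics/w7.png

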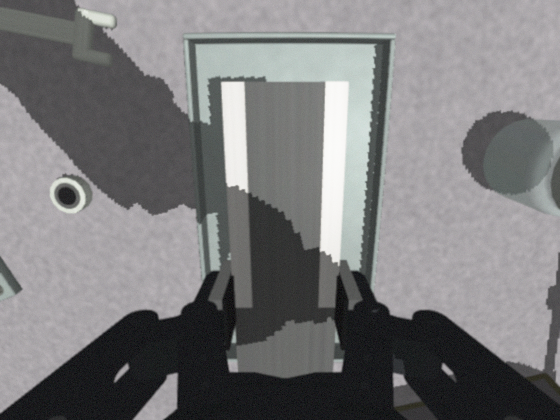

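The blade hangs centred over the tray, tip at (285,82) in the picture. But the tips reach about 13 mm below its underside, so it can't be set down flat with this grip. I'll rest the blade across the tray walls first and regrip it right at the fingertips.

Emit:
play_rows(
  plan=[
    [0, 0, 0, 0.08, 0, 0, 1],
    [0, 0, 0, 0.11, 0, 0, 1],
    [0, 0, 0, 0.12, 0, 0, 1],
    [0, 0, 0, 0.12, 0, 0, 1],
    [0, 0, 0, 0.12, 0, 0, 1],
    [0, 0, 0, 0.12, 0, 0, 1],
    [0, 0, 0, 0.12, 0, 0, 1],
    [0, 0, 0, 0.12, 0, 0, 1],
    [0, 0, 0, 0.12, 0, 0, 1],
    [0, 0, 0, 0.12, 0, 0, 1],
    [0, 0, 0, 0.12, 0, 0, 1],
    [0, 0, 0, 0.12, 0, 0, 1],
    [0, 0, 0, 0.11, 0, 0, 1],
    [0, 0, 0, 0.07, 0, 0, 1],
    [0, 0, 0, 0, 0, 0, 1],
    [0, 0, 0, 0, 0, 0, 1],
  ],
)

```text
clock: 21.8
eef_pos: [0.5263, 0.2217, 0.1371]
tool_rot: [0.557, 0.435, -0.557, 0.435]
ft_force: [-0.4, 0.1, -2.2]
grip_width: 0.0424
```

```bash
python3 s.py; python3 -c "
from h import *
print(rows(get_obs(),[.539,.2298,.0105],np.radians(-14.2)))"
```

```text
21.8 q6 2.2147 p [0.5263 0.2217 0.1371] yawy -14.05 F [-0.4   0.11 -2.19] T [ 0.014  0.033 -0.012] w 0.0424 tau6 0.07
(array([126.6,  10.4, -10.9]), [(0, array([ 0.003, -0.   , -0.   ])), (3.141592653589793, array([-3.139,  0.   , -0.   ]))])
```

Emit:
play_rows(
  plan=[
    [20, 5, -5, 0, 0, 0, 1],
    [30, 5.4, -6, 0, 0, 0, 1],
    [30, 0, 0, 0, 0, 0, 1],
    [20, 0, 0, 0, 0, 0, 1],
    [12, 0, 0, 0, 0, 0, 1],
    [6, 0, 0, 0, 0, 0, 1],
    [2, 0, 0, 0, 0, 0, 1],
    [0, 0, 0, 0, 0, 0, 1],
    [0, 0, 0, 0, 0, 0, 1],
  ],
)

```text
clock: 22.55
eef_pos: [0.54, 0.2302, 0.0182]
tool_rot: [0.558, 0.435, -0.557, 0.435]
ft_force: [0.3, 0.3, -2.0]
grip_width: 0.0425
```

```bash
python3 s.py
```

```text
22.55 q6 2.2203 p [0.54   0.2302 0.0182] yawy -14.12 F [ 0.33  0.33 -1.95] T [-0.018 -0.02   0.008] w 0.0425 tau6 -0.004
```

Emit:
play_rows(
  plan=[
    [2, 0, 0, 0, 0, 0, 1],
    [2, 0, 0, 0, 0, 0, 1],
    [0, 0, 0, 0, 0, 0, 1],
  ],
)

```text
clock: 22.8
eef_pos: [0.5393, 0.2299, 0.0134]
tool_rot: [0.558, 0.435, -0.557, 0.435]
ft_force: [0.6, -0.2, -3.1]
grip_width: 0.042
```

```bash
python3 s.py
```

```text
22.8 q6 2.2207 p [0.5393 0.2299 0.0134] yawy -14.15 F [ 0.55 -0.23 -3.09] T [ 0.026 -0.032  0.026] w 0.042 tau6 -0.001
```

Emit:
play_rows(
  plan=[
    [1, 0, 0, 0, 0, 0, 1],
    [1, 0, 0, 0, 0, 0, 1],
    [0, 0, 0, 0, 0, 0, 1],
  ],
)

```text
clock: 23.05
eef_pos: [0.5389, 0.2298, 0.0109]
tool_rot: [-0.558, -0.435, 0.558, -0.435]
ft_force: [0.1, 0.8, -1.8]
grip_width: 0.0428
```

```bash
python3 s.py
```

```text
23.05 q6 2.2208 p [0.5389 0.2298 0.0109] yawy -14.15 F [ 0.14  0.81 -1.76] T [-0.004  0.018  0.101] w 0.0428 tau6 -0.0
```

Emit:
play_rows(
  plan=[
    [0.6, 0, 0, 0, 0, 0, 1],
    [0.6, 0, 0, 0, 0, 0, 1],
    [0, 0, 0, 0, 0, 0, 1],
  ],
)

```text
clock: 23.3
eef_pos: [0.539, 0.2298, 0.0105]
tool_rot: [0.558, 0.435, -0.558, 0.435]
ft_force: [-2.9, -2.0, 4.3]
grip_width: 0.0422
```

```bash
python3 s.py
```

```text
23.3 q6 2.2208 p [0.539  0.2298 0.0105] yawy -14.15 F [-2.94 -2.05  4.28] T [-0.245  0.466  0.004] w 0.0422 tau6 0.004
```

Set on the walls at the predicted height (contact at 4 N). Release, rise 13 mm, regrip.

Emit:
play_rows(
  plan=[
    [0, 0, 0, 0, 0, 0, -0.1],
    [0, 0, 0, 0, 0, 0, -0.3],
    [0, 0, 0, 0, 0, 0, -0.5],
    [0, 0, 0, 0, 0, 0, -0.5],
    [-6, 0, 0, 0, 0, 0, -0.5],
    [-7.5, 0, 0, 0, 0, 0, -0.5],
    [0, 0, 0, 0, 0, 0, -0.5],
    [0, 0, 0, 0, 0, 0, -0.5],
  ],
)

```text
clock: 23.97
eef_pos: [0.5399, 0.2302, 0.0244]
tool_rot: [0.559, 0.434, -0.557, 0.435]
ft_force: [-0.6, 0.4, 0.3]
grip_width: 0.0638
```

```bash
python3 s.py
```

```text
23.97 q6 2.2208 p [0.5399 0.2302 0.0244] yawy -14.15 F [-0.61  0.44  0.31] T [ 0.03  -0.067  0.043] w 0.0638 tau6 -0.0
```

Emit:
play_rows(
  plan=[
    [0, 0, 0, 0, 0, 0, -0.3],
    [0, 0, 0, 0, 0, 0, -0.1],
    [0, 0, 0, 0, 0, 0, 0.1],
    [0, 0, 0, 0, 0, 0, 0.4],
    [0, 0, 0, 0, 0, 0, 1],
    [0, 0, 0, 0, 0, 0, 1],
    [0, 0, 0, 0, 0, 0, 1],
  ],
)

```text
clock: 24.55
eef_pos: [0.539, 0.2298, 0.0236]
tool_rot: [0.558, 0.435, -0.558, 0.435]
ft_force: [-1.7, 0.1, 5.5]
grip_width: 0.0416
```

```bash
python3 s.py
```

```text
24.55 q6 2.2208 p [0.539  0.2298 0.0236] yawy -14.15 F [-1.69  0.08  5.46] T [-0.201  0.297  0.032] w 0.0416 tau6 0.015
```

Emit:
play_rows(
  plan=[
    [-1, 0, 0, 0, 0, 0, 1],
    [-1, 0, 0, 0, 0, 0, 1],
    [-1, 0, 0, 0, 0, 0, 1],
    [-2, 0, 0, 0, 0, 0, 1],
    [-3, 0, 0, 0, 0, 0, 1],
    [-4, 0, 0, 0, 0, 0, 1],
    [0, 0, 0, 0, 0, 0, 1],
    [0, 0, 0, 0, 0, 0, 1],
  ],
)

```text
clock: 25.22
eef_pos: [0.5394, 0.23, 0.0358]
tool_rot: [0.558, 0.435, -0.557, 0.435]
ft_force: [0.3, 0.1, -3.0]
grip_width: 0.0416
```

```bash
python3 s.py; python3 - <<'E'
from h import *
c=camera("side")
for t in ["blade_tip","blade_tail"]:
    for r in pinpoint(t,c)[:2]: print(t,np.round(r["centre"],3),round(r["confidence"],2))
save(c,"s2.png",(110,170,310,330),3)
E
```

```text
25.22 q6 2.2208 p [0.5394 0.23   0.0358] yawy -14.15 F [ 0.28  0.09 -2.98] T [-0.011 -0.01   0.054] w 0.0416 tau6 0.0
blade_tip [0.557 0.311 0.036] 0.87
blade_tip [ 0.54   0.225 -0.001] 0.16
blade_tail [0.517 0.13  0.038] 0.58
blade_tail [ 0.535  0.224 -0.002] 0.54
```

View pics/s2.png

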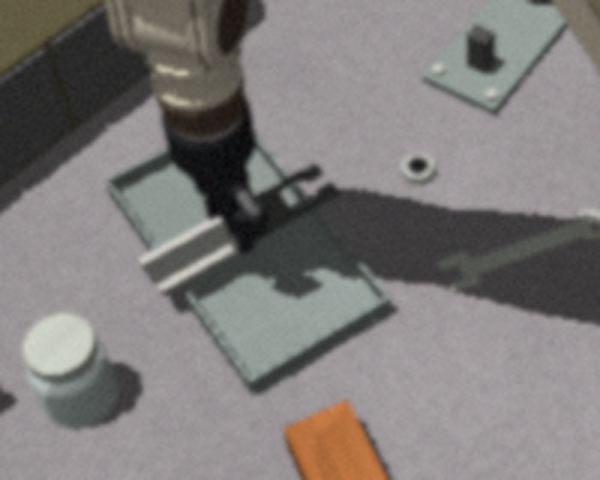

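The blade is held level at the tips across the tray, tip end at (190,255). Lift, turn back and lay it down.

Emit:
play_rows(
  plan=[
    [-15, 0, 0, 0, 0, 0, 1],
    [-25, -5, 5, 0, 0, 0, 1],
    [-15, -5.4, 6, 0, 0, 0, 1],
    [0, 0, 0, -0.08, 0, 0, 1],
    [0, 0, 0, -0.11, 0, 0, 1],
    [0, 0, 0, -0.12, 0, 0, 1],
    [0, 0, 0, -0.12, 0, 0, 1],
    [0, 0, 0, -0.12, 0, 0, 1],
    [0, 0, 0, -0.12, 0, 0, 1],
    [0, 0, 0, -0.12, 0, 0, 1],
    [0, 0, 0, -0.12, 0, 0, 1],
    [0, 0, 0, -0.12, 0, 0, 1],
    [0, 0, 0, -0.12, 0, 0, 1],
    [0, 0, 0, -0.12, 0, 0, 1],
    [0, 0, 0, -0.12, 0, 0, 1],
    [0, 0, 0, -0.11, 0, 0, 1],
    [0, 0, 0, -0.07, 0, 0, 1],
    [0, 0, 0, 0, 0, 0, 1],
    [0, 0, 0, 0, 0, 0, 1],
  ],
)

```text
clock: 26.95
eef_pos: [0.5261, 0.2216, 0.0901]
tool_rot: [0.088, 0.702, -0.088, 0.701]
ft_force: [0.4, 0.3, -2.8]
grip_width: 0.0418
```

```bash
python3 s.py; python3 -c "
from h import *
print(rows(get_obs(),[.5255,.2218,.004],np.radians(75.8)))
c=camera('wrist')
for r in pinpoint('blade_tip',c)[:2]: print(np.round(r['centre'],3),round(r['confidence'],2))
"
```

```text
26.95 q6 0.6484 p [0.5261 0.2216 0.0901] yawy 75.69 F [ 0.43  0.31 -2.82] T [0.054 0.059 0.046] w 0.0418 tau6 -0.069
(array([86.1,  0. , -0.6]), [(0, array([-0.002, -0.   ,  0.   ])), (3.141592653589793, array([3.14, 0.  , 0.  ]))])
[0.442 0.24  0.093] 0.88
```

Emit:
play_rows(
  plan=[
    [20, 0, 0, 0, 0, 0, 1],
    [25, 0, 0, 0, 0, 0, 1],
    [20, 0, 0, 0, 0, 0, 1],
    [10, 0, 0, 0, 0, 0, 1],
    [5, 0, 0, 0, 0, 0, 1],
    [2, 0, 0, 0, 0, 0, 1],
    [0, 0, 0, 0, 0, 0, 1],
    [0, 0, 0, 0, 0, 0, 1],
  ],
)

```text
clock: 27.72
eef_pos: [0.5273, 0.2221, 0.0094]
tool_rot: [0.088, 0.701, -0.087, 0.702]
ft_force: [-0.1, 0.5, -1.8]
grip_width: 0.0414
```

```bash
python3 s.py
```

```text
27.72 q6 0.6467 p [0.5273 0.2221 0.0094] yawy 75.79 F [-0.1   0.55 -1.81] T [-0.026 -0.03  -0.026] w 0.0414 tau6 0.002
```

Emit:
play_rows(
  plan=[
    [1, 0, 0, 0, 0, 0, 1],
    [1, 0, 0, 0, 0, 0, 1],
    [1, 0, 0, 0, 0, 0, 1],
    [0, 0, 0, 0, 0, 0, 1],
  ],
)

```text
clock: 28.05
eef_pos: [0.5264, 0.2217, 0.0055]
tool_rot: [0.087, 0.702, -0.087, 0.702]
ft_force: [0.2, -1.2, -2.4]
grip_width: 0.0419
```

```bash
python3 s.py
```

```text
28.05 q6 0.6466 p [0.5264 0.2217 0.0055] yawy 75.8 F [ 0.25 -1.18 -2.43] T [0.017 0.029 0.032] w 0.0419 tau6 0.0
```

Emit:
play_rows(
  plan=[
    [0.8, 0, 0, 0, 0, 0, 1],
    [0.8, 0, 0, 0, 0, 0, 1],
    [0, 0, 0, 0, 0, 0, 1],
  ],
)

```text
clock: 28.3
eef_pos: [0.5261, 0.2216, 0.0035]
tool_rot: [0.087, 0.702, -0.087, 0.702]
ft_force: [-0.3, 0.3, -1.6]
grip_width: 0.0419
```

```bash
python3 s.py
```

```text
28.3 q6 0.6465 p [0.5261 0.2216 0.0035] yawy 75.8 F [-0.31  0.28 -1.63] T [0.008 0.02  0.015] w 0.0419 tau6 0.0
```

Emit:
play_rows(
  plan=[
    [0.7, 0, 0, 0, 0, 0, 1],
    [0.5, 0, 0, 0, 0, 0, 1],
    [0, 0, 0, 0, 0, 0, 1],
  ],
)

```text
clock: 28.55
eef_pos: [0.5263, 0.2217, 0.0027]
tool_rot: [0.087, 0.702, -0.087, 0.702]
ft_force: [-0.8, -0.2, -0.6]
grip_width: 0.0417
```

```bash
python3 s.py
```

```text
28.55 q6 0.6465 p [0.5263 0.2217 0.0027] yawy 75.8 F [-0.82 -0.22 -0.55] T [-0.071  0.152 -0.027] w 0.0417 tau6 -0.0
```

Contact as predicted. A little more, then release slowly and rise.

Emit:
play_rows(
  plan=[
    [0.5, 0, 0, 0, 0, 0, 1],
    [0, 0, 0, 0, 0, 0, 1],
    [0, 0, 0, 0, 0, 0, 0],
    [0, 0, 0, 0, 0, 0, -0.2],
    [0, 0, 0, 0, 0, 0, -0.4],
    [0, 0, 0, 0, 0, 0, -0.5],
    [0, 0, 0, 0, 0, 0, -0.5],
    [-10, 0, 0, 0, 0, 0, -0.5],
    [-25, 0, 0, 0, 0, 0, -0.5],
    [-35, 0, 0, 0, 0, 0, -0.8],
    [-35, 0, 0, 0, 0, 0, -1],
    [-35, 0, 0, 0, 0, 0, -1],
    [-35, 0, 0, 0, 0, 0, -1],
    [0, 0, 0, 0, 0, 0, -1],
    [0, 0, 0, 0, 0, 0, -1],
  ],
)

```text
clock: 29.8
eef_pos: [0.5282, 0.2225, 0.1808]
tool_rot: [0.089, 0.699, -0.086, 0.704]
ft_force: [-0.1, -0.5, -1.1]
grip_width: 0.0854
```

```bash
python3 s.py; python3 - <<'E'
from h import *
c=camera("wrist");save(c,"w8.png")
P=cloud(c).reshape(-1,3);P=P[(c["depth"].ravel()>0)]
a=np.radians(-14.2);d=P[:,:2]-[.5362,.2191];u=d@[np.cos(a),np.sin(a)];w=d@[-np.sin(a),np.cos(a)]
q=P[(abs(u)<.13)&(abs(w)<.065)&(P[:,2]<.03)];print("inside z pct",np.percentile(q[:,2]*1000,[5,30,50,70,95,99]).round(1))
b=q[q[:,2]>np.percentile(q[:,2],[99])[0]-.005];print(boxfit(b))
A=np.c_[b[:,:2]-b[:,:2].mean(0),np.ones(len(b))];print("plane slope",np.linalg.lstsq(A,b[:,2],rcond=None)[0].round(4))
for t in ["blade_tip","blade_tail"]:
    for n in ("wrist","side"):
        for r in pinpoint(t,camera(n))[:2]: print(n,t,np.round(r["centre"],3),round(r["confidence"],2))
c=camera("top")
for r in pinpoint("nut_wings",c)[:2]: print(np.round(r["centre"],3),round(r["confidence"],2))
E
```

```text
29.8 q6 0.6465 p [0.5282 0.2225 0.1808] yawy 75.8 F [-0.06 -0.5  -1.13] T [-0.002 -0.002 -0.014] w 0.0854 tau6 -0.0
inside z pct [ 4.1  5.   5.5  6.2 11.8 12.5]
(array([533. , 220.7]), array([112. , 247.1]), -17.9, 7653)
plane slope [0.0007 0.0002 0.0112]
wrist blade_tip [0.442 0.242 0.006] 0.76
side blade_tip [ 0.373 -0.193 -0.002] 0.65
side blade_tip [0.445 0.244 0.002] 0.61
wrist blade_tail [0.626 0.195 0.002] 0.81
wrist blade_tail [0.538 0.427 0.   ] 0.27
side blade_tail [0.634 0.195 0.004] 0.87
[ 0.529 -0.235  0.11 ] 0.48
```

View pics/w8.png

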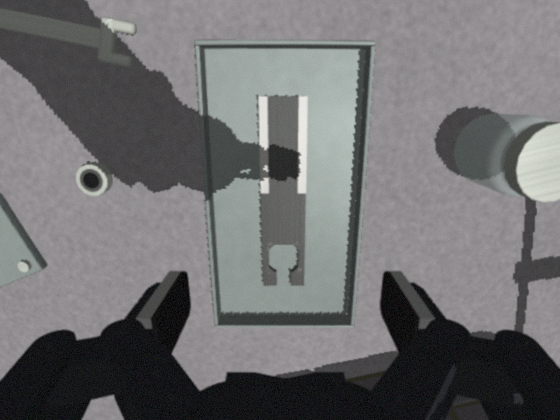

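The blade lies flat and centred in the tray: tip at (283,97), eye at (283,258), top about 11 mm, slope near zero. Nothing is touching it, so I'm handing in.

```bash
python3 -c "
from workcell import *
print(job_done())"
```

```text
the job is handed in; nothing more can be done
None
```

I undid the wing nut to its end stop, drew the blade off the stud along its slot, and set it down flat in the grey tray. The job was handed in at about 30 s of the 72 s allowed.

- **Nut:** I turned it about 1.95 rad clockwise in one grasp. It came up firm at about 0.27–0.30 N·m, a stud twist of roughly 0.14–0.15, held for over 0.3 s. Once at the stop, the bar measured about 107 mm above the bench, which matches the description. The twist comes from the wrist and joint torques, because the stud itself can't be read directly.
- **First grip:** My first try closed on the nut's hub instead of its bar, with a light touch of about 7 N. I opened, rose a few millimetres and gripped the bar above the hub. I did not turn the nut on that first grip.
- **Blade:** Side forces stayed at about 1 N or less while it slid off the stud. The first grip left the fingertips about 13 mm below the blade. I rested it across the tray walls for a moment and regripped at the fingertips, so that it could be set down rather than dropped.
- **Last checks:** The blade's top is about 11 mm above the bench with almost no slope. Its tip is at (0.44, 0.24) and its tail at (0.63, 0.195), centred in the tray, with the gripper clear.
- **Other items:** The pictures showed the other things undisturbed. I did not measure their positions separately.

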